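# Put the record weight away in the double-latched box

### The arm

A 6-joint arm with a two-finger parallel gripper is mounted at the origin on the work surface. World frame = base frame: x ahead of the robot, y to its left, z up, the work surface at z = 0. Lengths are in m, angles in rad, forces in N, time in s.
With the tool pointing down it reaches from about 0.375 to 0.9 m from the base axis. Payload 3.1 kg.
Tool frame: the origin (TCP) lies between the finger pads; the fingertips stand bot.tcp_to_tips ahead of it and the grasp point (between the pads) lies 11 mm behind it (bot.tcp_to_tips is the distance from the TCP to the fingertips, in m); z points along the fingers, y is the line along which they close (so a half turn about z gives the same grasp; the last joint's range is limited). The gripper opens to 85 mm and grips with 20 to 120 N. Pads are 22 mm wide; open, the fingers measure 114 mm over their backs; the gripper's body (76 mm by 85 mm) begins 54 mm behind the grasp point. The pads swing forward as they close: fully open they stand 13 mm farther back than shut.
Start: joints at [1.171, 0.527, 1.433, -0, 1.181, -0.178], TCP at [0.137, 0.61, 0.239] pointing down, gripper open.
Joint ranges: [-3.08, 3.08], [-0.75, 2.2], [0.22, 2.44], [-1.43, 4.57], [0, 2.65], [-2.85, 2.85]. Speed limits (rad/s): [2.79, 2.79, 3.14, 3.14, 3.14, 3.14].

### API

Orientations are given as a unit quaternion [x, y, z, w].
In Python, from cell import bot, cams, order gives the robot as it stands.
- The arm moves only by the tool drive_tool, never from a script. Its argument "steps" is a list of rows, each an object with "delta_pos": the shift along the tool's x, y, z each as a share of 500 mm, from -1 to 1, a list of three; "rotation": the turn, a rotation vector about the tool's x, y, z each as a share of 1.5 rad, from -1 to 1, a list of three; "grip": the gripper command: -1 is fully open, 1 is shut, values between are in proportion. In form: [{"delta_pos": [dx, dy, dz], "rotation": [ax, ay, az], "grip": grip}, ...]. A call has 1 to 20 rows; each row shifts and turns the commanded pose from where the row before left it, along the tool's axes as they then stand; what a row does not reach is not made up. A row lasts 1/10 s, in which the tool goes at most 50 mm and 8.59 degrees, less where a joint would pass 70% of its speed; a pose out of reach is approached as far as the arm can. A call with a number of a shift or a turn outside -1 to 1 is refused whole. A call with a gripper value outside its range is refused whole. The fingers move at their own pace and stop on an object; "force" is the grip in N (left out, the last holds). Time passes only in rows, so rows that do not move let the fingers close. It gives the time, the measured TCP pose, the force, the opening and the grip force at its end, in the units of the state.
- bot.read_state(): the state, without advancing time (a new reading comes with each control period).
- cams.capture(name): name is "scene" or "top" or "wrist"; returns a dict with "pixels" (400x640x3 uint8, blue, green, red), "fx", "fy", "cx", "cy" (pixels), "extrinsics" (4x4, takes a point from camera to world coordinates). Camera axes: x right, y up, looking along -z (the intrinsics and any distortion apply to the point x, -y, -z); pixel columns grow to the right and rows downward; lengths in m; the calibration is good to about 2 mm. The wrist camera is an equidistant fisheye: a pixel r from the principal point sees the ray r / f radians off the axis. A picture is of the moment at which its call begins. There is no depth.
- order.job_done(): hands the job in; it is judged then, once.
The state is a dict: "time_s": time; "q": joint angles; "dq": joint speeds; "effort": joint torques, N m; "tool_pos": TCP position; "ee_rot": TCP orientation; "force": force on the tool from outside, world axes, zero at the start; "moment": the same for the moment, N m; "finger_gap": opening from 0.0 (shut) to 1.0 (fully open); "gripper_force": force on a finger pad.
Only numpy, scipy, OpenCV 4.12 (cv2) and the standard library are available. Lean on these libraries where they do the work, as an engineer would, in place of code of your own. Each camera call takes 0.05 s, during which the arm holds its last target. There are 200 camera calls.

### The job

Put the chrome record weight away in the plywood box: slide the keeper fully clear of the latch, turn the latch knob anticlockwise all the way to its stop, then slide the door fully open. Set the weight down gently, upright, on the floor of the compartment behind the door, and leave the box open. Leave everything else where it stands.

Things in the scene. Friction and masses are not known exactly. Their poses are not given: they have to be found in the camera images.
- box: Fixed plywood box, 340 mm wide (y), 230 deep (x, front to -x), 55 high in front, 180 at the back. Its top face rises towards +x at 30 degrees, from the front top edge (x -115, z 55) for 250 mm up the slope; its outward normal leans 30 degrees from vertical to the box's -x. Fittings stand on it; rails 10 mm high lie above and below the door. Origin: centre of the underside, z up.
- keeper (a joint): First catch: a small steel slide with an upright tab, on the upper part of the slope; its nose stands under the latch's ear and blocks it. At 0 to 0.008 m (its starts) it blocks; it slides along the box's +y to its stop at 0.040 m, where the latch is free. Sliding takes about 2 N; it stays where it is left.
- keeper_grip (a point): Grip point of the keeper's tab, 35 mm above the face. The tab is 14 mm wide (box y) by 18 mm (up the slope) and reaches 42 mm above the face; the slide under it is 10 mm high, its nose (22 mm high) begins 41 mm to -y of the tab. Axes: x up the slope, y the box's y, z the face's outward normal. Moves with the slide.
- latch (a joint): Second latch: turn-button with a knob, turning about the face's normal. At 0 its steel arm (65 mm from the axis, top 18 mm above the face) points down the slope and to the box's -y, against a pin on the door. It turns anticlockwise, looking down on the face, to its stop at 1.40 rad; then the door is free. Starts at 0 to 0.06. Takes 0.06 N m, stays where left; blocked while the keeper is closed.
- latch_grip (a point): Grip point of the latch's black bar knob, on the axis, 44 mm above the face. The bar is 14 mm wide, 40 long, and reaches from 24 to 50 mm above the face. Axes turn with the latch: x along the bar (up the slope at 0), y across it (the way to pinch), z the face's outward normal. The keeper's tab is about 80 mm off the axis when closed, 120 when open.
- door (a joint): Sliding door, a 143 x 165 mm panel low on the sloped face, its top 7 mm above the face. At 0 to 0.002 m closed; it slides along the box's +y to its stop at 0.148 m, fully open. Sliding takes about 2.5 N; it stays where it is left. A small pin on it meets the latch's arm, so it cannot open before the latch is turned.
- door_grip (a point): Grip point of the door's wooden handle, a bar 14 mm wide (box y) by 52 mm (up the slope), in the middle of the door, reaching from 7 to 38 mm above the face; the point is 31 mm above it. Axes: x up the slope, y the box's y, z the face's outward normal. Moves with the door.
- bay_floor (a point): Middle of the level floor (12 mm above the table) of the compartment behind the door, where the weight goes; 155 mm wide (box y). Axes as the box's. Its mouth in the sloped face is 150 mm wide; from this point its front edge is 58 mm to -x and 53 mm up, its rear edge 59 mm to +x and 120 mm up.
- weight: Chrome record weight, loose, 0.22 to 0.45 kg: a disc 64 mm across and 16 mm high with a round grip 36 mm across rising from it to 52 mm. Origin: centre of the underside; z up when it stands. It stands on the table left or right of the box, at a place that it shares by lot with the cup, jar and adapter.
- cup: White porcelain cup, 72 mm across, 70 mm high, standing on the table beside the box. Bystander. Origin: centre of the underside.
- jar: Glass jar with a lid, 60 mm across, 75 mm high, standing on the table beside the box. Bystander. Origin: centre of the underside.
- adapter: Small chrome single-record adapter, a low cone 48 mm across and 18 mm high, beside the box. Bystander. Origin: centre of the underside.
- screwdriver: Black plastic screwdriver, 190 mm long, lying on the table between the robot and the box. Bystander.
- cartridge_stand: Grey acrylic cartridge stand, 150 mm wide, 58 mm high, beside the box towards the back. Bystander. Origin: centre of the underside.
- tin: Aluminium tin, 60 mm across, 80 mm high, beside the box towards the back. Bystander. Origin: centre of the underside.
There are look-alikes about, which are no part of the job. Leave any blue, purple or red look-alike of the weight alone.

How it is judged:
On the way, in this order (a step that is already met when the one before it is completed fails the run):
1. the keeper is slid clear (more than 34 mm) (value of joint keeper above 0.034 m), for 0.1 s.
2. the latch is turned to its end stop (more than 1.3 rad) (value of joint latch above 1.3 rad), for 0.1 s.
3. the door is slid fully open (more than 138 mm) (value of joint door above 0.138 m), for 0.1 s.
At the end, for the whole second after the job is handed in: Keeper over 34 of 40 mm open, latch over 1.3 of 1.4 rad, door over 138 of 148 mm open; the weight released, upright within 0.12 rad, at rest, within 50 mm of the compartment centre in the box's x and y and 10 mm of its floor (value of joint keeper above 0.034 m and value of joint latch above 1.3 rad and value of joint door above 0.138 m and x of weight in the frame of bay_floor between -0.05 and 0.05 m and y of weight in the frame of bay_floor between -0.05 and 0.05 m and z of weight in the frame of bay_floor between -0.01 and 0.01 m and angle between weight's own z axis and vertical below 0.12 rad and linear speed of weight below 0.02 m/s and contact force between the fingers and weight below 0.1 N); the robot touches nothing.
It fails at once if a bystander (cup, jar, adapter, screwdriver, cartridge stand, tin) is moved by more than 30 mm (distance of any of cup, jar, adapter, screwdriver, cartridge_stand, tin from where it was at the start of the episode above 0.03 m).
It fails at once if the latch is forced past the closed keeper (over 0.4 rad with the keeper under 20 mm) (value of joint latch above 0.4 rad and value of joint keeper below 0.02 m).
It fails at once if the door is forced past the closed latch (over 40 mm with the latch under 0.5 rad) (value of joint door above 0.04 m and value of joint latch below 0.5 rad).
It fails at once if the weight is dropped: it goes faster than 0.6 m/s while no finger touches it (linear speed of weight above 0.6 m/s and contact force between the fingers and weight below 0.1 N).
It also fails if it takes over 72 s, if anything falls off the work surface, if the arm or the gripper's body presses on something with over 40 N, if the wrist force passes 120 N, or if a joint passes its speed limit or range.

## Working session

There is one attempt and no reset: what is moved stays moved. The work goes in short steps, Python scripts to look and compute and a tool call to move; the robot and the scene stay as the last step left them, time stands still between calls to the robot, and variables do not carry over. Pictures are saved under pics/ and viewed, at most 10 in all, crops included, and the job is handed in when it is done.

Besides the shell and the picture viewer there is one more tool, called after "Call:" in YAML: its name, and indented under it one key for each argument. drive_tool: Moves the arm, as the interface text tells. Shift numbers are shares of 500 mm and turn numbers shares of 1.5 rad, none past 1 either way. Its arguments: {"type":"object","properties":{"steps":{"type":"array"},"force":{"type":"number"}},"required":["steps"]}

```bash
ls; mkdir -p pics; python3 - <<'E'
from cell import bot,cams,order
import cv2,numpy as np
print(bot.read_state(), bot.tcp_to_tips)
ims={}
for n in ["scene","top"]:
    c=cams.capture(n); cv2.imwrite(f"pics/{n}0.png",c["pixels"]); 
    print(n,c["fx"],c["fy"],c["cx"],c["cy"],[k for k in c]);print(np.round(c["extrinsics"],4).tolist())
    ims[n]=c
import pickle; pickle.dump(ims,open("c0.pkl","wb"))
E
```

```text
pics
{'time_s': 0.0, 'q': array([ 1.17047657e+00,  5.28488373e-01,  1.43392146e+00, -6.58405202e-06,
        1.18140186e+00, -1.78494477e-01]), 'dq': array([-0.00037668, -0.00059685,  0.00196099,  0.00117076, -0.00080583,
       -0.00083174]), 'effort': array([ 8.37214830e-04, -4.42352629e+01, -1.78027761e+01, -1.38029727e-04,
        8.31971382e-03,  1.05329795e-05]), 'tool_pos': array([0.1371947 , 0.6090275 , 0.23831387]), 'ee_rot': array([ 1.10684068e-01,  9.93855023e-01, -1.06424482e-03, -3.13720941e-04]), 'force': array([-1.04554842,  0.51418797,  0.02626395]), 'moment': array([-0.02114089,  0.00269846, -0.0276128 ]), 'gripper_force': 0.0, 'finger_gap': 0.9957460804404666} 0.008
scene 400.66487881691666 400.66487881691666 321.9371800820682 199.78392077958125 ['pixels', 'fx', 'fy', 'cx', 'cy', 'extrinsics']
[[-0.3949, -0.4986, 0.7717, 1.5343], [0.9185, -0.2314, 0.3205, 0.363], [0.0187, 0.8354, 0.5493, 0.8133], [0.0, 0.0, 0.0, 1.0]]
top 418.7222452542515 418.7222452542515 313.7217309319202 203.35123410145295 ['pixels', 'fx', 'fy', 'cx', 'cy', 'extrinsics']
[[0.0123, 0.9924, -0.1225, 0.4397], [-0.9998, 0.0102, -0.0184, -0.0748], [-0.017, 0.1227, 0.9923, 1.1863], [0.0, 0.0, 0.0, 1.0]]
```

View pics/top0.png

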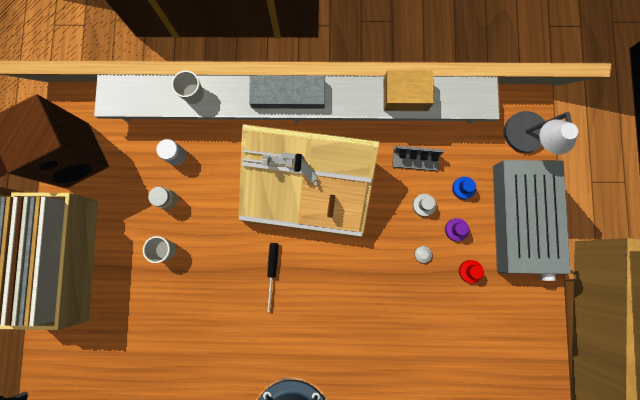

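View pics/scene0.png

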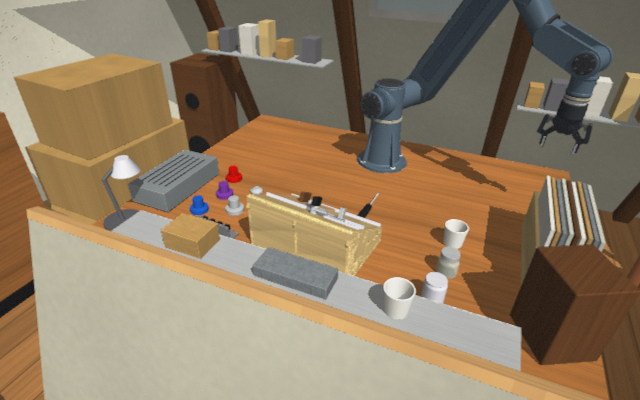

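```bash
python3 - <<'E'
import cv2
im=cv2.imread("pics/top0.png")[115:275,230:450]
cv2.imwrite("pics/crop.png",cv2.resize(im[:130,:160],None,fx=4.6,fy=4.6,interpolation=cv2.INTER_CUBIC))
E
```

```text
(no output)
```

View pics/crop.png

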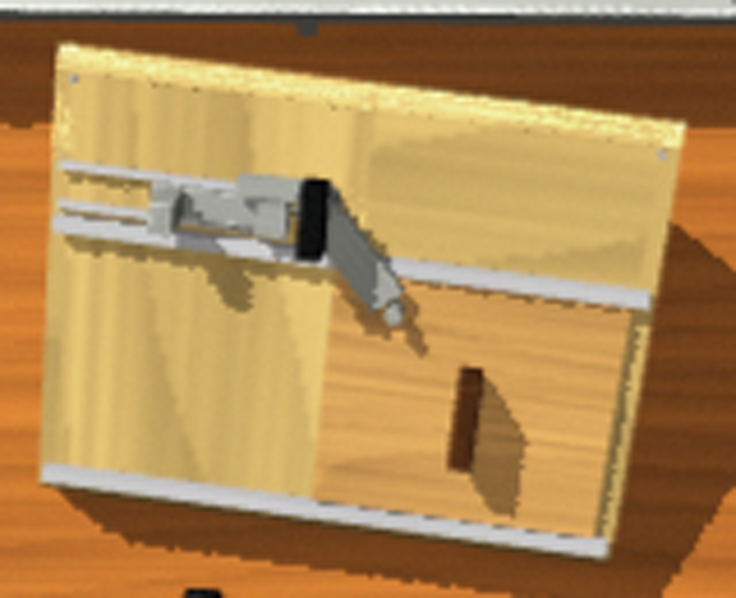

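```bash
cat > h.py <<'E'
import numpy as np,pickle,cv2
from scipy.optimize import least_squares
from scipy.spatial.transform import Rotation as R
def proj(c,P):
    E=c["extrinsics"];p=(np.atleast_2d(P)-E[:3,3])@E[:3,:3]
    return np.c_[c["cx"]-c["fx"]*p[:,0]/p[:,2],c["cy"]+c["fy"]*p[:,1]/p[:,2]]
def ray(c,uv):
    E=c["extrinsics"];uv=np.atleast_2d(uv)
    d=np.c_[(uv[:,0]-c["cx"])/c["fx"],-(uv[:,1]-c["cy"])/c["fy"],-np.ones(len(uv))]
    return E[:3,3],d@E[:3,:3].T
def onz(c,uv,z):
    o,d=ray(c,uv);return o+d*((z-o[2])/d[:,2])[:,None]
C30,S30=np.cos(np.pi/6),.5
Rf=np.array([[C30,0,-S30],[0,1,0],[S30,0,C30]])  # face axes columns: up, y, normal, in box
class Box:
    def __init__(s,x,y,a): s.Rb=R.from_euler("z",a).as_matrix(); s.o=np.array([x,y,0]);s.Rw=s.Rb@Rf
    def w(s,p): return np.atleast_2d(p)@s.Rb.T+s.o
    def face(s,p): return s.w(np.atleast_2d(p)@Rf.T+[-.115,0,.055])   # (s,y,h)->world
    def hit(s,c,uv,h):   # pixel -> face coordinates at height h
        o,d=ray(c,uv);n=s.Rw[:,2];q=s.face([0,0,h])[0]
        P=o+d*(((q-o)@n)/(d@n))[:,None]
        return (P-s.face([0,0,0])[0])@s.Rw
E
python3 - <<'E'
from h import *
c=pickle.load(open("c0.pkl","rb"))["top"]
px=lambda a:np.array(a,float)/4.6+[229.9,114.9]+0.1
uv=px([(60,45),(686,123),(40,484),(606,558)])
B=np.array([[.115,.17,.18],[.115,-.17,.18],[-.115,.17,.055],[-.115,-.17,.055]])
f=lambda p:(proj(c,Box(*p).w(B))-uv).ravel()
r=least_squares(f,[.5,0,-.1]);print(r.x,r.fun.round(2))
b=Box(*r.x)
for n,p,h in [("door handle",(466,419),.038),("knob",(314,220),.05),("tabtopface",(160,208),.042),("pin",(393,313),.018),("railUp",(650,292),.01),("doorLeftEdgeTop",(333,285),.007),("doorleftbot",(317,495),.007),("dooreright",(632,315),0.007)]: 
    print(n,(b.hit(c,px(p),h)*1000).round(1))
for n,p,z in [("weight top",(424,201),.052),("weight disc",(425,207),.016),("adapter",(423,255),.01),("red",(471,271),.01),("blue",(465,188),.05),("pur",(457,230),.05),("stand",(418,158),.05)]:
    print(n,onz(c,p,z).round(4))
E
python3 -c "
import cv2
im=cv2.imread('pics/top0.png')
cv2.imwrite('pics/crop2.png',cv2.resize(im[140:280,385:490],None,fx=4.2,fy=4.2,interpolation=cv2.INTER_CUBIC))"
```

```text
[ 0.62486478 -0.03199708 -0.12213721] [-0.27 -0.31 -0.19 -0.03 -0.46 -0.15  0.94  0.48]
door handle [[ 93.3 -74.9  38. ]]
knob [[199.5  18.1  50. ]]
tabtopface [[192.6 100.9  42. ]]
pin [[141.9 -27.5  18. ]]
railUp [[ 170.4 -165.2   10. ]]
doorLeftEdgeTop [[149.6   7.8   7. ]]
doorleftbot [[20.1  4.5  7. ]]
dooreright [[ 154.8 -157.9    7. ]]
weight top [[ 0.5892 -0.3536  0.052 ]]
weight disc [[ 0.577 -0.365  0.016]]
adapter [[ 0.4435 -0.3582  0.01  ]]
red [[ 0.4013 -0.4892  0.01  ]]
blue [[ 0.6264 -0.4663  0.05  ]]
pur [[ 0.5114 -0.4412  0.05  ]]
stand [[ 0.709 -0.34   0.05 ]]
```

View pics/crop2.png

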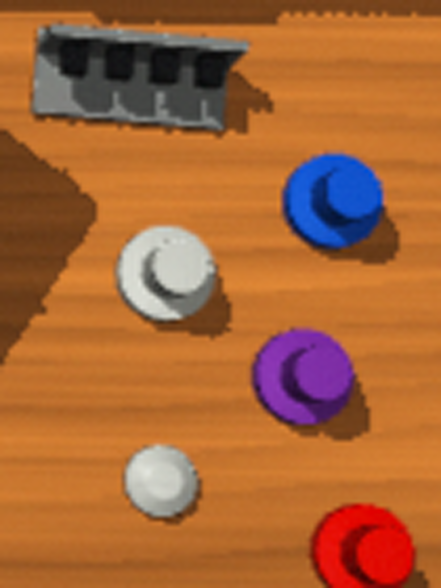

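```bash
cat >> h.py <<'E'
b=Box(.62486,-.032,-.12214)
Rt=np.c_[b.Rw[:,0],-b.Rw[:,1],-b.Rw[:,2]]
Rd=np.c_[b.Rb[:,0],-b.Rb[:,1],-b.Rb[:,2]]
def togo(P,Rg=None,show=True):
    from cell import bot
    s=bot.read_state();Rc=R.from_quat(s["ee_rot"]);P=np.asarray(P).ravel()
    d=Rc.inv().apply(P-s["tool_pos"])
    rv=(Rc.inv()*R.from_matrix(Rg)).as_rotvec() if Rg is not None else np.zeros(3)
    print("t",round(s["time_s"],2),"tcp",s["tool_pos"].round(4),"target",P.round(4),"share",(d/.5).round(4),"rot share",(rv/1.5).round(3),"F",s["force"].round(1),"gap",round(s["finger_gap"]*85,1),"gf",round(s["gripper_force"],1),"q",s["q"].round(2))
E
python3 - <<'E'
from h import *
c=pickle.load(open("c0.pkl","rb"))["top"]
print("weight",onz(c,(424.4,204.9),.014),onz(c,(428.5,203.7),.052))
P=b.face([.194,.100,.15]);togo(P,Rd)
print("bay",b.w([-.04,-.075,.012]))
togo(P+[-.15,0,.1],Rd)
E
```

```text
weight [[ 0.58316638 -0.36389082  0.014     ]] [[ 0.58191385 -0.36567491  0.052     ]]
t 0.1 tcp [0.1372 0.6091 0.2384] target [0.6152 0.0699 0.2819] share [-1.1698 -0.8418 -0.0857] rot share [-0.000e+00  2.000e-03  2.028e+00] F [-0.2  0.1  0.3] gap 84.9 gf 0.0 q [ 1.17  0.53  1.43 -0.    1.18 -0.18]
bay [[ 0.57602025 -0.1015678   0.012     ]]
t 0.1 tcp [0.1372 0.6091 0.2384] target [0.4652 0.0699 0.3819] share [-0.8771 -0.9082 -0.2855] rot share [-0.000e+00  2.000e-03  2.028e+00] F [-0.2  0.1  0.3] gap 84.9 gf 0.0 q [ 1.17  0.53  1.43 -0.    1.18 -0.18]
```

Call:
drive_tool:
  steps:
    - {"delta_pos":[-0.063,-0.065,-0.02],"rotation":[0,0,0],"grip":0}
    - {"delta_pos":[-0.063,-0.065,-0.02],"rotation":[0,0,0],"grip":0}
    - {"delta_pos":[-0.063,-0.065,-0.02],"rotation":[0,0,0],"grip":0}
    - {"delta_pos":[-0.063,-0.065,-0.02],"rotation":[0,0,0],"grip":0}
    - {"delta_pos":[-0.063,-0.065,-0.02],"rotation":[0,0,0],"grip":0}
    - {"delta_pos":[-0.063,-0.065,-0.02],"rotation":[0,0,0],"grip":0}
    - {"delta_pos":[-0.063,-0.065,-0.02],"rotation":[0,0,0],"grip":0}
    - {"delta_pos":[-0.063,-0.065,-0.02],"rotation":[0,0,0],"grip":0}
    - {"delta_pos":[-0.063,-0.065,-0.02],"rotation":[0,0,0],"grip":0}
    - {"delta_pos":[-0.063,-0.065,-0.02],"rotation":[0,0,0],"grip":0}
    - {"delta_pos":[-0.063,-0.065,-0.02],"rotation":[0,0,0],"grip":0}
    - {"delta_pos":[-0.063,-0.065,-0.02],"rotation":[0,0,0],"grip":0}
    - {"delta_pos":[-0.063,-0.065,-0.02],"rotation":[0,0,0],"grip":0}
    - {"delta_pos":[-0.063,-0.065,-0.02],"rotation":[0,0,0],"grip":0}
  force: 30

```text
time_s: 1.5
tool_pos: [0.4679, 0.067, 0.3795]
ee_rot: [0.111, 0.994, 0.0, -0.0]
force: [0.6, 0.5, -0.5]
finger_gap: 0.501
gripper_force: 0.0
```

Call:
drive_tool:
  steps:
    - {"delta_pos":[0,0,0],"rotation":[0,0,0.1],"grip":0}
    - {"delta_pos":[0,0,0],"rotation":[0,0,0.1],"grip":0}
    - {"delta_pos":[0,0,0],"rotation":[0,0,0.1],"grip":0}
    - {"delta_pos":[0,0,0],"rotation":[0,0,0.1],"grip":0}
    - {"delta_pos":[0,0,0],"rotation":[0,0,0.1],"grip":0}
    - {"delta_pos":[0,0,0],"rotation":[0,0,0.1],"grip":0}
    - {"delta_pos":[0,0,0],"rotation":[0,0,0.1],"grip":0}
    - {"delta_pos":[0,0,0],"rotation":[0,0,0.1],"grip":0}
    - {"delta_pos":[0,0,0],"rotation":[0,0,0.1],"grip":0}
    - {"delta_pos":[0,0,0],"rotation":[0,0,0.1],"grip":0}
    - {"delta_pos":[0,0,0],"rotation":[0,0,0.1],"grip":0}
    - {"delta_pos":[0,0,0],"rotation":[0,0,0.1],"grip":0}
    - {"delta_pos":[0,0,0],"rotation":[0,0,0.1],"grip":0}
    - {"delta_pos":[0,0,0],"rotation":[0,0,0.1],"grip":0}
    - {"delta_pos":[0,0,0],"rotation":[0,0,0.1],"grip":0}
    - {"delta_pos":[0,0,0],"rotation":[0,0,0.1],"grip":0}
    - {"delta_pos":[0,0,0],"rotation":[0,0,0.1],"grip":0}
    - {"delta_pos":[0,0,0],"rotation":[0,0,0.1],"grip":0}
    - {"delta_pos":[0,0,0],"rotation":[0,0,0.1],"grip":0}
    - {"delta_pos":[0,0,0],"rotation":[0,0,0.1],"grip":0}

```text
time_s: 3.5
tool_pos: [0.4672, 0.0689, 0.3789]
ee_rot: [0.999, -0.043, -0.001, -0.0]
force: [-0.1, -0.2, -0.6]
finger_gap: 0.501
gripper_force: 0.0
```

Call:
drive_tool:
  steps:
    - {"delta_pos":[0,0,0],"rotation":[0,0.088,0],"grip":0}
    - {"delta_pos":[0,0,0],"rotation":[0,0.088,0],"grip":0}
    - {"delta_pos":[0,0,0],"rotation":[0,0.088,0],"grip":0}
    - {"delta_pos":[0,0,0],"rotation":[0,0.088,0],"grip":0}
    - {"delta_pos":[0,0,0],"rotation":[0,0,0],"grip":0}

```text
time_s: 4.0
tool_pos: [0.462, 0.0696, 0.3759]
ee_rot: [0.966, -0.038, 0.257, 0.01]
force: [-0.2, 0.1, -0.6]
finger_gap: 0.502
gripper_force: 0.0
```

```bash
python3 - <<'E'
from h import *
P=b.face([.194,.100,.15]);togo(P,Rt)
E
```

```text
t 4.0 tcp [0.462  0.0696 0.3759] target [0.6152 0.0699 0.2819] share [ 0.1717 -0.025   0.3148] rot share [-0.014  0.002  0.025] F [-0.2  0.1 -0.6] gap 42.6 gf 0.0 q [-0.1  -0.04  1.94  0.01  0.72  1.55]
```

Call:
drive_tool:
  steps:
    - {"delta_pos":[0,0,0],"rotation":[-0.014,0.002,0.025],"grip":0}
    - {"delta_pos":[0.043,-0.006,0.079],"rotation":[0,0,0],"grip":0}
    - {"delta_pos":[0.043,-0.006,0.079],"rotation":[0,0,0],"grip":0}
    - {"delta_pos":[0.043,-0.006,0.079],"rotation":[0,0,0],"grip":0}
    - {"delta_pos":[0.043,-0.006,0.079],"rotation":[0,0,0],"grip":0}
    - {"delta_pos":[0,0,0],"rotation":[0,0,0],"grip":0}

```text
time_s: 4.6
tool_pos: [0.6265, 0.0608, 0.2814]
ee_rot: [0.964, -0.06, 0.258, 0.016]
force: [-0.8, 0.2, -0.9]
finger_gap: 0.506
gripper_force: 0.0
```

```bash
python3 - <<'E'
from h import *
from cell import cams
P=b.face([.194,.100,.15]);togo(P,Rt)
c=cams.capture("wrist");pickle.dump(c,open("w1.pkl","wb"))
print(c["fx"],c["cx"],c["cy"],np.round(c["extrinsics"],3).tolist())
cv2.imwrite("pics/w1.png",c["pixels"])
E
```

```text
t 4.6 tcp [0.6265 0.0608 0.2814] target [0.6152 0.0699 0.2819] share [-0.0209 -0.0154 -0.0132] rot share [ 0.001 -0.    -0.001] F [-0.8  0.2 -0.9] gap 43.0 gf 0.0 q [-0.07  0.34  1.76 -0.06  0.52  1.67]
309.70691628693146 320.61929510465444 200.957121975835 [[-0.123, 0.961, -0.248, 0.618], [-0.992, -0.119, 0.031, 0.062], [0.0, 0.25, 0.968, 0.432], [0.0, 0.0, 0.0, 1.0]]
```

View pics/w1.png

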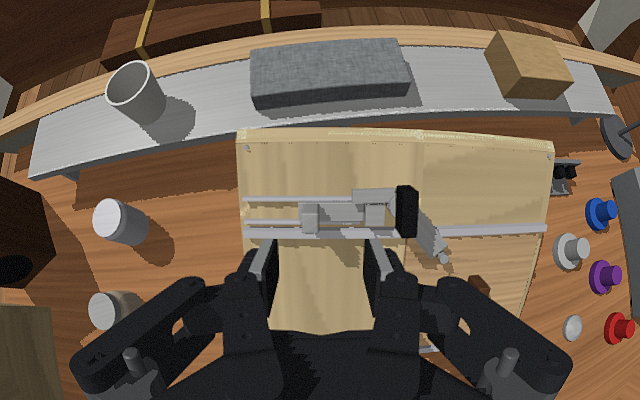

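```bash
cat >> h.py <<'E'
def fish(c,P):
    E=c["extrinsics"];p=(np.atleast_2d(P)-E[:3,3])@E[:3,:3]
    x,y,z=p[:,0],-p[:,1],-p[:,2];r=np.hypot(x,y);k=c["fx"]*np.arctan2(r,z)/r
    return np.c_[c["cx"]+k*x,c["cy"]+k*y]
E
python3 - <<'E'
from h import *
c=pickle.load(open("w1.pkl","rb"))
print("corn",fish(c,b.w([[.115,.17,.18],[.115,-.17,.18]])).round(1).tolist())
im=cv2.resize(c["pixels"][110:300,225:465],None,fx=3.3,fy=3.3,interpolation=cv2.INTER_CUBIC)
def draw(s,y,hs,ds,dy,col):
  for h in hs:
    q=fish(c,b.face([[s+i*ds,y+j*dy,h] for i,j in [(1,1),(1,-1),(-1,-1),(-1,1)]]))
    cv2.polylines(im,[np.int32((q-[225,110]+.5)*3.3)],True,col,1)
draw(.194,.1,[.01,.042],.009,.007,(0,0,255))
draw(.196,.0196,[.024,.05],.02,.007,(0,255,0))
draw(.0925,-.075,[.007,.038],.026,.007,(255,0,0))
q=fish(c,b.w([[.115,.17,.18],[.115,-.17,.18]]));cv2.polylines(im,[np.int32((q-[225,110]+.5)*3.3)],True,(255,0,255),1)
cv2.imwrite("pics/w1o.png",im)
E
```

```text
corn [[237.8, 130.2], [552.9, 142.2]]
```

View pics/w1o.png

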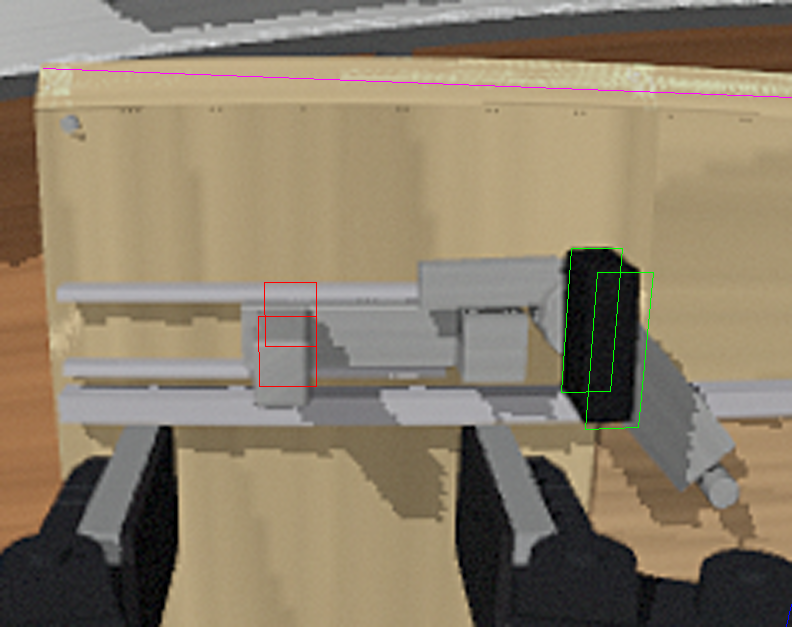

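```bash
python3 - <<'E'
from h import *
togo(b.face([.189,.1015,.025]),Rt)
E
```

```text
t 4.65 tcp [0.6244 0.0612 0.2831] target [0.6731 0.0643 0.1712] share [-0.0291 -0.0183  0.2419] rot share [ 0.    -0.001 -0.001] F [-0.8  0.2  0.2] gap 42.6 gf 0.0 q [-0.07  0.34  1.76 -0.06  0.52  1.67]
```

Call:
drive_tool:
  steps:
    - {"delta_pos":[-0.029,-0.018,0],"rotation":[0,0,0],"grip":0}
    - {"delta_pos":[0,0,0.06],"rotation":[0,0,0],"grip":0}
    - {"delta_pos":[0,0,0.06],"rotation":[0,0,0],"grip":0}
    - {"delta_pos":[0,0,0.03],"rotation":[0,0,0],"grip":0}
    - {"delta_pos":[0,0,0],"rotation":[0,0,0],"grip":0}
    - {"delta_pos":[0,0,0],"rotation":[0,0,0],"grip":0}

```text
time_s: 5.25
tool_pos: [0.6484, 0.0677, 0.2155]
ee_rot: [0.963, -0.06, 0.262, 0.016]
force: [-0.1, -0.4, -0.3]
finger_gap: 0.497
gripper_force: 0.0
```

```bash
python3 - <<'E'
from h import *
togo(b.face([.189,.1015,.025]),Rt)
E
```

```text
t 5.25 tcp [0.6484 0.0677 0.2155] target [0.6731 0.0643 0.1712] share [-0.0019  0.0006  0.1017] rot share [-0.    -0.005 -0.001] F [-0.1 -0.4 -0.3] gap 42.2 gf 0.0 q [-0.05  0.47  1.78 -0.1   0.36  1.73]
```

Call:
drive_tool:
  steps:
    - {"delta_pos":[0,0,0.04],"rotation":[0,0,0],"grip":0}
    - {"delta_pos":[0,0,0.04],"rotation":[0,0,0],"grip":0}
    - {"delta_pos":[0,0,0.02],"rotation":[0,0,0],"grip":0}
    - {"delta_pos":[0,0,0],"rotation":[0,0,0],"grip":0}
    - {"delta_pos":[0,0,0],"rotation":[0,0,0],"grip":0.4}
    - {"delta_pos":[0,0,0],"rotation":[0,0,0],"grip":0.7}
    - {"delta_pos":[0,0,0],"rotation":[0,0,0],"grip":1}
    - {"delta_pos":[0,0,0],"rotation":[0,0,0],"grip":1}
    - {"delta_pos":[0,0,0],"rotation":[0,0,0],"grip":1}

```text
time_s: 6.15
tool_pos: [0.6736, 0.0647, 0.1728]
ee_rot: [0.963, -0.059, 0.263, 0.016]
force: [-4.6, -0.1, 6.9]
finger_gap: 0.158
gripper_force: 31.9
```

```bash
python3 - <<'E'
from h import *
togo(b.face([.189,.1415,.025]),Rt)
E
```

```text
t 6.15 tcp [0.6736 0.0647 0.1728] target [0.678  0.104  0.1712] share [-0.0024 -0.0791  0.0025] rot share [-0.    -0.006 -0.001] F [-4.6 -0.1  6.9] gap 13.5 gf 31.9 q [-0.05  0.56  1.76 -0.12  0.29  1.74]
```

Call:
drive_tool:
  steps:
    - {"delta_pos":[0,-0.02,0],"rotation":[0,0,0],"grip":1}
    - {"delta_pos":[0,-0.02,0],"rotation":[0,0,0],"grip":1}
    - {"delta_pos":[0,-0.02,0],"rotation":[0,0,0],"grip":1}
    - {"delta_pos":[0,-0.02,0],"rotation":[0,0,0],"grip":1}
    - {"delta_pos":[0,-0.006,0],"rotation":[0,0,0],"grip":1}
    - {"delta_pos":[0,0,0],"rotation":[0,0,0],"grip":1}
    - {"delta_pos":[0,0,0],"rotation":[0,0,0],"grip":1}

```text
time_s: 6.85
tool_pos: [0.6781, 0.1019, 0.1727]
ee_rot: [0.963, -0.06, 0.261, 0.019]
force: [-6.9, -19.1, 9.4]
finger_gap: 0.157
gripper_force: 32.6
```

```bash
python3 - <<'E'
from h import *
togo(b.face([.189,.1415,.025]),Rt)
E
```

```text
t 6.85 tcp [0.6781 0.1019 0.1727] target [0.678  0.104  0.1712] share [-0.0022 -0.0043  0.0023] rot share [ 0.004 -0.003 -0.001] F [ -6.9 -19.1   9.4] gap 13.3 gf 32.6 q [ 0.02  0.57  1.72 -0.24  0.33  1.93]
```

Call:
drive_tool:
  steps:
    - {"delta_pos":[0,0.006,0],"rotation":[0,0,0],"grip":0.4}
    - {"delta_pos":[0,0,0],"rotation":[0,0,0],"grip":0}
    - {"delta_pos":[0,0,0],"rotation":[0,0,0],"grip":0}
    - {"delta_pos":[0,0,0],"rotation":[0,0,0],"grip":0}
    - {"delta_pos":[0,0,-0.06],"rotation":[0,0,0],"grip":0}
    - {"delta_pos":[0,0,-0.06],"rotation":[0,0,0],"grip":0}
    - {"delta_pos":[0,0.08,0],"rotation":[0,0,0],"grip":0}
    - {"delta_pos":[0,0.08,0],"rotation":[0,0,0],"grip":0}
    - {"delta_pos":[0,0.08,0],"rotation":[0,0,0],"grip":0}
    - {"delta_pos":[0,0,0],"rotation":[0,0,0],"grip":0}
    - {"delta_pos":[0,0,0],"rotation":[0,0,0],"grip":0}
    - {"delta_pos":[0,0,0],"rotation":[0,0,0],"grip":0}

```text
time_s: 8.05
tool_pos: [0.6335, -0.0099, 0.223]
ee_rot: [0.963, -0.059, 0.262, 0.016]
force: [0.0, -0.1, -0.2]
finger_gap: 0.504
gripper_force: 0.0
```

```bash
python3 - <<'E'
from h import *
from cell import cams
togo(b.face([.197,.0215,.035]),Rt)
c=cams.capture("wrist");pickle.dump(c,open("w2.pkl","wb"))
x0,y0=240,150
im=cv2.resize(c["pixels"][y0:y0+180,x0:x0+240],None,fx=3.3,fy=3.3,interpolation=cv2.INTER_CUBIC)
def draw(s,y,hs,ds,dy,col):
  for h in hs:
    q=fish(c,b.face([[s+i*ds,y+j*dy,h] for i,j in [(1,1),(1,-1),(-1,-1),(-1,1)]]))
    cv2.polylines(im,[np.int32((q-[x0,y0]+.5)*3.3)],True,col,1)
draw(.189,.1385,[.042],.009,.007,(0,0,255))
draw(.197,.0215,[.024,.05],.02,.007,(0,255,0))
draw(.0925,-.075,[.007,.038],.026,.007,(255,0,0))
cv2.imwrite("pics/w2o.png",im)
E
```

```text
t 8.05 tcp [ 0.6335 -0.0099  0.223 ] target [ 0.6653 -0.0153  0.1838] share [0.0159 0.003  0.1001] rot share [-0.001 -0.005 -0.   ] F [ 0.  -0.1 -0.2] gap 42.8 gf 0.0 q [-0.21  0.43  1.83  0.13  0.36  1.37]
```

View pics/w2o.png

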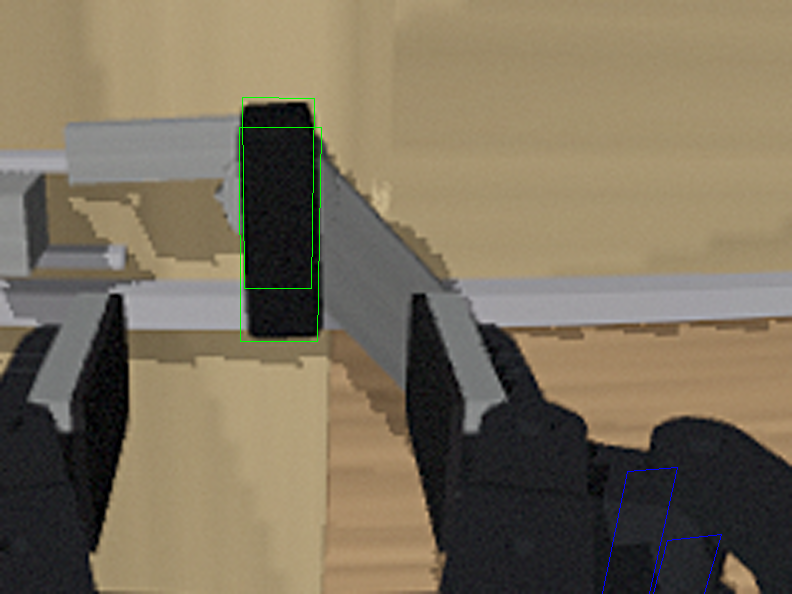

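Call:
drive_tool:
  steps:
    - {"delta_pos":[0.016,0.003,0.02],"rotation":[0,-0.005,0],"grip":0}
    - {"delta_pos":[0,0,0.04],"rotation":[0,0,0],"grip":0}
    - {"delta_pos":[0,0,0.04],"rotation":[0,0,0],"grip":0}
    - {"delta_pos":[0,0,0],"rotation":[0,0,0],"grip":0}
    - {"delta_pos":[0,0,0],"rotation":[0,0,0],"grip":0.4}
    - {"delta_pos":[0,0,0],"rotation":[0,0,0],"grip":0.7}
    - {"delta_pos":[0,0,0],"rotation":[0,0,0],"grip":1}
    - {"delta_pos":[0,0,0],"rotation":[0,0,0],"grip":1}
  force: 30

```text
time_s: 8.9
tool_pos: [0.6652, -0.0162, 0.1846]
ee_rot: [0.964, -0.059, 0.259, 0.015]
force: [1.1, 0.2, -2.3]
finger_gap: 0.157
gripper_force: 31.0
```

```bash
python3 - <<'E'
from h import *
togo(b.face([.197,.0215,.035]),Rt)
E
```

```text
t 8.9 tcp [ 0.6652 -0.0162  0.1846] target [ 0.6653 -0.0153  0.1838] share [-0.0008 -0.0018  0.0013] rot share [-0.    -0.    -0.001] F [ 1.1  0.2 -2.3] gap 13.3 gf 31.0 q [-0.21  0.53  1.78  0.15  0.31  1.35]
```

Call:
drive_tool:
  steps:
    - {"delta_pos":[0,0,0],"rotation":[0,0,-0.08],"grip":1}
    - {"delta_pos":[0,0,0],"rotation":[0,0,-0.08],"grip":1}
    - {"delta_pos":[0,0,0],"rotation":[0,0,-0.08],"grip":1}
    - {"delta_pos":[0,0,0],"rotation":[0,0,-0.08],"grip":1}
    - {"delta_pos":[0,0,0],"rotation":[0,0,-0.08],"grip":1}
    - {"delta_pos":[0,0,0],"rotation":[0,0,-0.08],"grip":1}
    - {"delta_pos":[0,0,0],"rotation":[0,0,-0.08],"grip":1}
    - {"delta_pos":[0,0,0],"rotation":[0,0,-0.08],"grip":1}
    - {"delta_pos":[0,0,0],"rotation":[0,0,-0.08],"grip":1}
    - {"delta_pos":[0,0,0],"rotation":[0,0,-0.08],"grip":1}
    - {"delta_pos":[0,0,0],"rotation":[0,0,-0.08],"grip":1}
    - {"delta_pos":[0,0,0],"rotation":[0,0,-0.08],"grip":1}
    - {"delta_pos":[0,0,0],"rotation":[0,0,0],"grip":1}
    - {"delta_pos":[0,0,0],"rotation":[0,0,0],"grip":1}

```text
time_s: 10.3
tool_pos: [0.6646, -0.0154, 0.1842]
ee_rot: [0.766, 0.589, 0.185, 0.181]
force: [-1.2, 5.9, 0.5]
finger_gap: 0.157
gripper_force: 39.8
```

```bash
python3 - <<'E'
from h import *
from cell import bot
togo(b.face([.197,.0215,.035]),Rt)
print(bot.read_state()["moment"])
E
```

```text
t 10.3 tcp [ 0.6646 -0.0154  0.1842] target [ 0.6653 -0.0153  0.1838] share [0.0006 0.0008 0.0013] rot share [-0.001 -0.     0.955] F [-1.2  5.9  0.5] gap 13.3 gf 39.8 q [-0.21  0.53  1.78  0.15  0.32 -0.08]
[ 1.35450222  0.18240549 -0.39262299]
```

Call:
drive_tool:
  steps:
    - {"delta_pos":[0,0,0],"rotation":[0,0,0.01],"grip":0.5}
    - {"delta_pos":[0,0,0],"rotation":[0,0,0],"grip":0.1}
    - {"delta_pos":[0,0,0],"rotation":[0,0,0],"grip":0.1}
    - {"delta_pos":[0,0,0],"rotation":[0,0,0],"grip":0.1}
    - {"delta_pos":[0,0,-0.06],"rotation":[0,0,0],"grip":0.1}
    - {"delta_pos":[0,0,-0.06],"rotation":[0,0,0],"grip":0}
    - {"delta_pos":[0,0,0],"rotation":[0,0,0.095],"grip":0}
    - {"delta_pos":[0,0,0],"rotation":[0,0,0.095],"grip":0}
    - {"delta_pos":[0,0,0],"rotation":[0,0,0.095],"grip":0}
    - {"delta_pos":[0,0,0],"rotation":[0,0,0.095],"grip":0}
    - {"delta_pos":[0,0,0],"rotation":[0,0,0.095],"grip":0}
    - {"delta_pos":[0,0,0],"rotation":[0,0,0.095],"grip":0}
    - {"delta_pos":[0,0,0],"rotation":[0,0,0.095],"grip":0}
    - {"delta_pos":[0,0,0],"rotation":[0,0,0.095],"grip":0}
    - {"delta_pos":[0,0,0],"rotation":[0,0,0.095],"grip":0}
    - {"delta_pos":[0,0,0],"rotation":[0,0,0.095],"grip":0}
    - {"delta_pos":[0,0,0],"rotation":[0,0,0],"grip":0}
    - {"delta_pos":[0,0,0],"rotation":[0,0,0],"grip":0}

```text
time_s: 12.1
tool_pos: [0.6354, -0.013, 0.236]
ee_rot: [0.964, -0.058, 0.258, 0.016]
force: [-0.3, 0.5, -0.5]
finger_gap: 0.502
gripper_force: 0.0
```

```bash
python3 - <<'E'
from h import *
from cell import cams
togo(b.face([.0925,-.075,.021]),Rt)
c=cams.capture("wrist");pickle.dump(c,open("w3.pkl","wb"))
x0,y0=240,150
im=cv2.resize(c["pixels"][y0:y0+180,x0:x0+240],None,fx=3.3,fy=3.3,interpolation=cv2.INTER_CUBIC)
def draw(s,y,hs,ds,dy,col):
  for h in hs:
    q=fish(c,b.face([[s+i*ds,y+j*dy,h] for i,j in [(1,1),(1,-1),(-1,-1),(-1,1)]]))
    cv2.polylines(im,[np.int32((q-[x0,y0]+.5)*3.3)],True,col,1)
draw(.0925,-.075,[.007,.038],.026,.007,(255,0,0))
cv2.imwrite("pics/w3o.png",im)
E
```

```text
t 12.1 tcp [ 0.6354 -0.013   0.236 ] target [ 0.5707 -0.1009  0.1194] share [-0.2095  0.19    0.1483] rot share [ 0.    -0.     0.001] F [-0.3  0.5 -0.5] gap 42.7 gf 0.0 q [-0.22  0.41  1.81  0.12  0.41  1.37]
```

View pics/w3o.png

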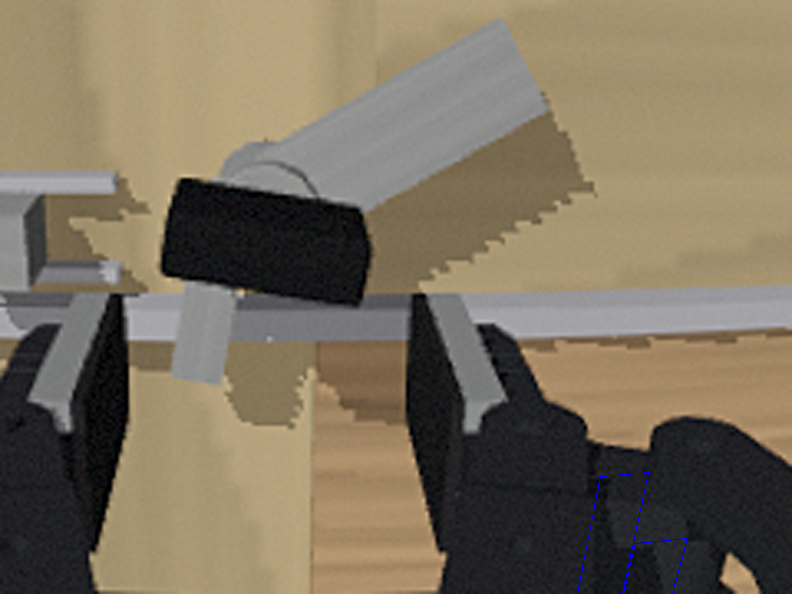

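Call:
drive_tool:
  steps:
    - {"delta_pos":[-0.0525,0.0475,0],"rotation":[0,0,0],"grip":0}
    - {"delta_pos":[-0.0525,0.0475,0],"rotation":[0,0,0],"grip":0}
    - {"delta_pos":[-0.0525,0.0475,0],"rotation":[0,0,0],"grip":0}
    - {"delta_pos":[-0.0525,0.0475,0],"rotation":[0,0,0],"grip":0}
    - {"delta_pos":[0,0,0],"rotation":[0,0,0],"grip":0}
    - {"delta_pos":[0,0,0.03],"rotation":[0,0,0],"grip":0}
    - {"delta_pos":[0,0,0.03],"rotation":[0,0,0],"grip":0}
    - {"delta_pos":[0,0,0],"rotation":[0,0,0],"grip":0}
    - {"delta_pos":[0,0,0],"rotation":[0,0,0],"grip":0}

```text
time_s: 13.05
tool_pos: [0.5619, -0.0865, 0.1638]
ee_rot: [0.964, -0.058, 0.258, 0.014]
force: [-1.0, 0.5, -0.3]
finger_gap: 0.498
gripper_force: 0.0
```

```bash
python3 - <<'E'
from h import *
togo(b.face([.0925,-.075,.021]),Rt)
E
```

```text
t 13.05 tcp [ 0.5619 -0.0865  0.1638] target [ 0.5707 -0.1009  0.1194] share [-0.0263  0.0268  0.0871] rot share [-0.003 -0.     0.   ] F [-1.   0.5 -0.3] gap 42.3 gf 0.0 q [-0.43  0.48  2.03  0.87  0.2   0.44]
```

Call:
drive_tool:
  steps:
    - {"delta_pos":[0,0,0],"rotation":[0,-0.08,0],"grip":0}
    - {"delta_pos":[0,0,0],"rotation":[0,-0.08,0],"grip":0}
    - {"delta_pos":[0,0,0],"rotation":[0,-0.073,0],"grip":0}
    - {"delta_pos":[0,0,0],"rotation":[0,0,0],"grip":0}
    - {"delta_pos":[0,0,0],"rotation":[0,0,0],"grip":0}

```text
time_s: 13.55
tool_pos: [0.5669, -0.0774, 0.1645]
ee_rot: [0.986, -0.051, 0.156, -0.008]
force: [0.0, 0.5, -1.0]
finger_gap: 0.498
gripper_force: 0.0
```

```bash
cat >> h.py <<'E'
R10=b.Rb@R.from_euler("y",-10,degrees=True).as_matrix()@np.diag([1,-1,-1])
E
python3 - <<'E'
from h import *
print(R10[:,2])
togo(b.face([.0925,-.075,.034])+.011*R10[:,2],R10)
E
```

```text
[ 0.17235453 -0.02115669 -0.98480775]
t 13.55 tcp [ 0.5669 -0.0774  0.1645] target [ 0.5661 -0.1004  0.1199] share [-0.0242  0.0488  0.0844] rot share [-0.025 -0.092  0.01 ] F [ 0.   0.5 -1. ] gap 42.4 gf 0.0 q [-0.39  0.48  1.87  0.24  0.51  1.09]
```

Call:
drive_tool:
  steps:
    - {"delta_pos":[0,0,0],"rotation":[-0.025,-0.092,0.01],"grip":0}
    - {"delta_pos":[-0.012,0.025,0],"rotation":[0,0,0],"grip":0}
    - {"delta_pos":[-0.012,0.024,0],"rotation":[0,0,0],"grip":0}
    - {"delta_pos":[0,0,0],"rotation":[0,0,0],"grip":0}
    - {"delta_pos":[0,0,0],"rotation":[0,0,0],"grip":0}

```text
time_s: 14.05
tool_pos: [0.5507, -0.1001, 0.1614]
ee_rot: [0.994, -0.062, 0.085, 0.005]
force: [1.0, 0.7, 0.4]
finger_gap: 0.498
gripper_force: 0.0
```

```bash
python3 - <<'E'
from h import *
from cell import cams
togo(b.face([.0925,-.075,.034])+.011*R10[:,2],R10)
c=cams.capture("wrist");pickle.dump(c,open("w4.pkl","wb"))
x0,y0=200,170
im=cv2.resize(c["pixels"][y0:y0+180,x0:x0+240],None,fx=3.3,fy=3.3,interpolation=cv2.INTER_CUBIC)
for h in (.007,.038):
    q=fish(c,b.face([[.0925+i*.026,-.075+j*.007,h] for i,j in [(1,1),(1,-1),(-1,-1),(-1,1)]]))
    cv2.polylines(im,[np.int32((q-[x0,y0]+.5)*3.3)],True,(255,0,0),1)
cv2.imwrite("pics/w4o.png",im)
E
```

```text
t 14.05 tcp [ 0.5507 -0.1001  0.1614] target [ 0.5661 -0.1004  0.1199] share [ 0.0162 -0.0032  0.087 ] rot share [-0.     0.002 -0.002] F [1.  0.7 0.4] gap 42.3 gf 0.0 q [-0.4   0.5   1.8   0.08  0.68  1.24]
```

View pics/w4o.png

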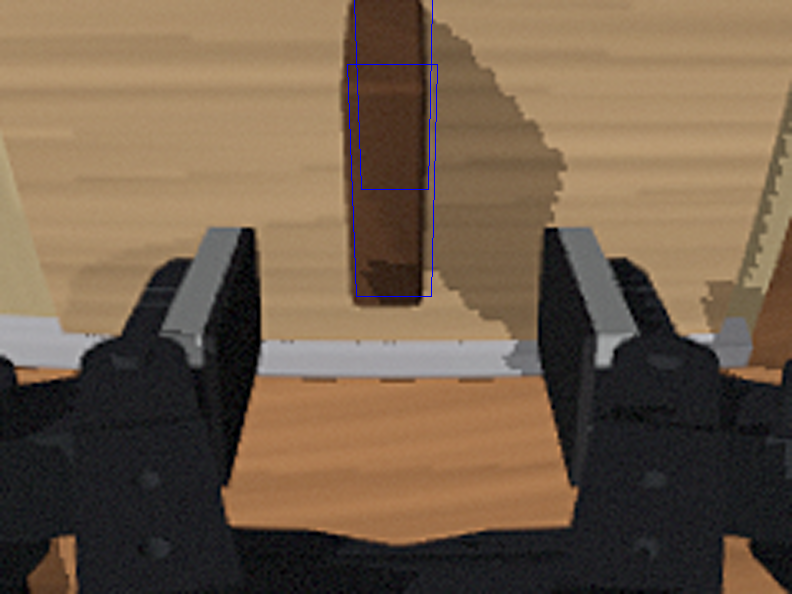

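Call:
drive_tool:
  steps:
    - {"delta_pos":[0.016,-0.004,0.02],"rotation":[0,0,0],"grip":0}
    - {"delta_pos":[0,0,0.035],"rotation":[0,0,0],"grip":0}
    - {"delta_pos":[0,0,0.032],"rotation":[0,0,0],"grip":0}
    - {"delta_pos":[0,0,0],"rotation":[0,0,0],"grip":0}
    - {"delta_pos":[0,0,0],"rotation":[0,0,0],"grip":0.4}
    - {"delta_pos":[0,0,0],"rotation":[0,0,0],"grip":0.7}
    - {"delta_pos":[0,0,0],"rotation":[0,0,0],"grip":1}
    - {"delta_pos":[0,0,0],"rotation":[0,0,0],"grip":1}

```text
time_s: 14.9
tool_pos: [0.5677, -0.1005, 0.1208]
ee_rot: [0.994, -0.062, 0.086, 0.006]
force: [1.7, 2.1, -1.1]
finger_gap: 0.154
gripper_force: 31.7
```

```bash
python3 - <<'E'
from h import *
togo(b.face([.0925,.073,.034])+.011*R10[:,2],R10)
E
```

```text
t 14.9 tcp [ 0.5677 -0.1005  0.1208] target [0.5841 0.0465 0.1199] share [-0.004  -0.2959  0.0011] rot share [ 0.001  0.001 -0.001] F [ 1.7  2.1 -1.1] gap 13.1 gf 31.7 q [-0.39  0.58  1.79  0.08  0.61  1.24]
```

Call:
drive_tool:
  steps:
    - {"delta_pos":[0,-0.02,0],"rotation":[0,0,0],"grip":1}
    - {"delta_pos":[0,-0.03,0],"rotation":[0,0,0],"grip":1}
    - {"delta_pos":[0,-0.03,0],"rotation":[0,0,0],"grip":1}
    - {"delta_pos":[0,-0.03,0],"rotation":[0,0,0],"grip":1}
    - {"delta_pos":[0,-0.03,0],"rotation":[0,0,0],"grip":1}
    - {"delta_pos":[0,-0.03,0],"rotation":[0,0,0],"grip":1}
    - {"delta_pos":[0,-0.03,0],"rotation":[0,0,0],"grip":1}
    - {"delta_pos":[0,-0.03,0],"rotation":[0,0,0],"grip":1}
    - {"delta_pos":[0,-0.03,0],"rotation":[0,0,0],"grip":1}
    - {"delta_pos":[0,-0.02,0],"rotation":[0,0,0],"grip":1}
    - {"delta_pos":[0,-0.01,0],"rotation":[0,0,0],"grip":1}
    - {"delta_pos":[0,-0.008,0],"rotation":[0,0,0],"grip":1}
    - {"delta_pos":[0,0,0],"rotation":[0,0,0],"grip":1}
    - {"delta_pos":[0,0,0],"rotation":[0,0,0],"grip":1}

```text
time_s: 16.3
tool_pos: [0.5857, 0.0456, 0.1208]
ee_rot: [0.994, -0.062, 0.086, 0.007]
force: [-1.2, -5.8, 3.5]
finger_gap: 0.157
gripper_force: 32.5
```

```bash
python3 - <<'E'
from h import *
togo(b.face([.0925,.073,.034])+.011*R10[:,2],R10)
E
```

```text
t 16.3 tcp [0.5857 0.0456 0.1208] target [0.5841 0.0465 0.1199] share [-0.0037 -0.0015  0.0012] rot share [ 0.002  0.002 -0.001] F [-1.2 -5.8  3.5] gap 13.3 gf 32.5 q [-0.11  0.59  1.76 -0.01  0.62  1.59]
```

Call:
drive_tool:
  steps:
    - {"delta_pos":[0,0.003,0],"rotation":[0,0,0],"grip":0.4}
    - {"delta_pos":[0,0,0],"rotation":[0,0,0],"grip":0}
    - {"delta_pos":[0,0,0],"rotation":[0,0,0],"grip":0}
    - {"delta_pos":[0,0,0],"rotation":[0,0,0],"grip":0}
    - {"delta_pos":[0,0,-0.05],"rotation":[0,0,0],"grip":0}
    - {"delta_pos":[0,0,-0.08],"rotation":[0,0,0],"grip":-0.3}
    - {"delta_pos":[0,0,-0.08],"rotation":[0,0,0],"grip":-0.3}
    - {"delta_pos":[0,0,-0.05],"rotation":[0,0,0],"grip":-0.3}
    - {"delta_pos":[0,0,0],"rotation":[0,-0.058,0],"grip":-0.3}
    - {"delta_pos":[0,0,0],"rotation":[0,-0.058,0],"grip":-0.4}
    - {"delta_pos":[0,0,0],"rotation":[0,0,0],"grip":-0.4}
    - {"delta_pos":[0,0,0],"rotation":[0,0,0],"grip":-0.4}

```text
time_s: 17.5
tool_pos: [0.5631, 0.0487, 0.2477]
ee_rot: [0.998, -0.062, -0.001, 0.0]
force: [-0.3, -0.4, -0.2]
finger_gap: 0.702
gripper_force: 0.0
```

```bash
python3 - <<'E'
from h import *
togo([.5825,-.365,.15],Rd)
E
```

```text
t 17.5 tcp [0.5631 0.0487 0.2477] target [ 0.5825 -0.365   0.15  ] share [0.1411 0.8163 0.1953] rot share [ 0.     0.002 -0.001] F [-0.3 -0.4 -0.2] gap 59.6 gf 0.0 q [-0.11  0.44  1.57 -0.    1.13  1.58]
```

Call:
drive_tool:
  steps:
    - {"delta_pos":[0.012,0.068,0],"rotation":[0,0,0],"grip":-0.4}
    - {"delta_pos":[0.012,0.068,0],"rotation":[0,0,0],"grip":-0.4}
    - {"delta_pos":[0.012,0.068,0],"rotation":[0,0,0],"grip":-0.4}
    - {"delta_pos":[0.012,0.068,0],"rotation":[0,0,0],"grip":-0.4}
    - {"delta_pos":[0.012,0.068,0],"rotation":[0,0,0],"grip":-0.4}
    - {"delta_pos":[0.012,0.068,0],"rotation":[0,0,0],"grip":-0.4}
    - {"delta_pos":[0.012,0.068,0],"rotation":[0,0,0],"grip":-0.4}
    - {"delta_pos":[0.012,0.068,0],"rotation":[0,0,0],"grip":-0.4}
    - {"delta_pos":[0.012,0.068,0],"rotation":[0,0,0],"grip":-0.4}
    - {"delta_pos":[0.012,0.068,0],"rotation":[0,0,0],"grip":-0.4}
    - {"delta_pos":[0.012,0.068,0],"rotation":[0,0,0],"grip":-0.4}
    - {"delta_pos":[0.009,0.068,0.04],"rotation":[0,0,0],"grip":-0.4}
    - {"delta_pos":[0,0,0.07],"rotation":[0,0,0],"grip":-0.4}
    - {"delta_pos":[0,0,0.07],"rotation":[0,0,0],"grip":-0.4}
    - {"delta_pos":[0,0,0],"rotation":[0,0,0],"grip":-0.4}
    - {"delta_pos":[0,0,0],"rotation":[0,0,0],"grip":-0.4}
    - {"delta_pos":[0,0,0],"rotation":[0,0,0],"grip":-0.4}

```text
time_s: 19.2
tool_pos: [0.5838, -0.3654, 0.1605]
ee_rot: [0.998, -0.062, 0.0, 0.001]
force: [0.3, -0.6, 0.3]
finger_gap: 0.695
gripper_force: 0.0
```

```bash
python3 - <<'E'
from h import *
from cell import cams
togo([.5825,-.365,.029],Rd)
c=cams.capture("wrist");pickle.dump(c,open("w5.pkl","wb"))
im=c["pixels"].copy()
t=np.linspace(0,6.3,40)
for r,z in ((.032,.016),(.018,.052)):
    q=fish(c,np.c_[.5825+r*np.cos(t),-.365+r*np.sin(t),0*t+z]);cv2.polylines(im,[np.int32(q*4+2)],True,(0,255,0),1,cv2.LINE_AA,2)
cv2.imwrite("pics/w5.png",cv2.resize(im[130:380,180:480],None,fx=2.4,fy=2.4))
E
```

```text
t 19.2 tcp [ 0.5838 -0.3654  0.1605] target [ 0.5825 -0.365   0.029 ] share [-0.0028 -0.0012  0.2629] rot share [ 0.002 -0.    -0.001] F [ 0.3 -0.6  0.3] gap 59.1 gf 0.0 q [-0.72  0.7   1.33 -0.    1.11  0.97]
```

View pics/w5.png

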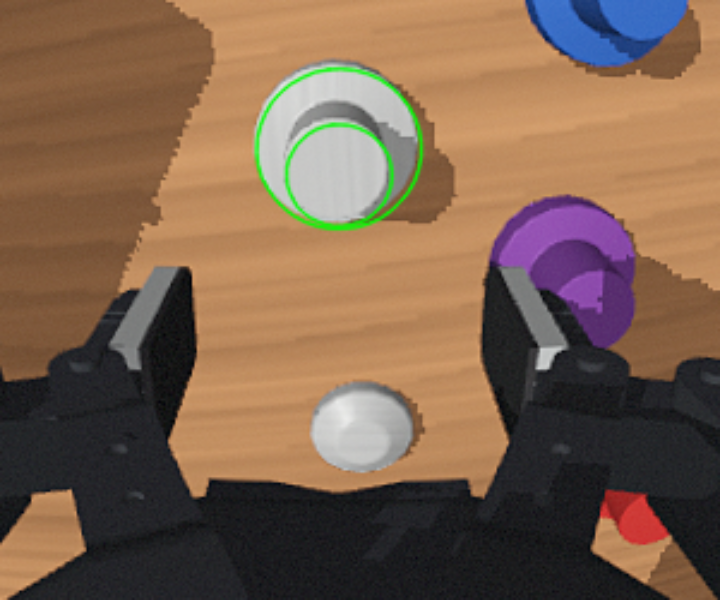

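Call:
drive_tool:
  steps:
    - {"delta_pos":[0,-0.001,0.08],"rotation":[0,0,0],"grip":-0.4}
    - {"delta_pos":[0,0,0.08],"rotation":[0,0,0],"grip":-0.4}
    - {"delta_pos":[0,0,0.04],"rotation":[0,0,0],"grip":-0.4}
    - {"delta_pos":[0,0,0.02],"rotation":[0,0,0],"grip":-0.4}
    - {"delta_pos":[0,0,0],"rotation":[0,0,0],"grip":-0.4}
    - {"delta_pos":[0,0,0],"rotation":[0,0,0],"grip":-0.4}

```text
time_s: 19.85
tool_pos: [0.5838, -0.3655, 0.0503]
ee_rot: [0.998, -0.062, 0.0, 0.001]
force: [0.5, -0.8, 0.6]
finger_gap: 0.7
gripper_force: 0.0
```

```bash
python3 - <<'E'
from h import *
togo([.584,-.365,.029],Rd)
E
```

```text
t 19.85 tcp [ 0.5838 -0.3655  0.0503] target [ 0.584 -0.365  0.029] share [ 0.0003 -0.0012  0.0426] rot share [ 0.002 -0.    -0.001] F [ 0.5 -0.8  0.6] gap 59.5 gf 0.0 q [-0.72  0.84  1.38 -0.    0.92  0.98]
```

Call:
drive_tool:
  steps:
    - {"delta_pos":[0,-0.001,0.022],"rotation":[0,0,0],"grip":-0.4}
    - {"delta_pos":[0,0,0.02],"rotation":[0,0,0],"grip":-0.4}
    - {"delta_pos":[0,0,0],"rotation":[0,0,0],"grip":-0.4}
    - {"delta_pos":[0,0,0],"rotation":[0,0,0],"grip":0}
    - {"delta_pos":[0,0,0],"rotation":[0,0,0],"grip":0.2}
    - {"delta_pos":[0,0,0],"rotation":[0,0,0],"grip":1}
    - {"delta_pos":[0,0,0],"rotation":[0,0,0],"grip":1}
    - {"delta_pos":[0,0,0],"rotation":[0,0,0],"grip":1}
    - {"delta_pos":[0,0,0],"rotation":[0,0,0],"grip":1}
  force: 50

```text
time_s: 20.75
tool_pos: [0.5826, -0.3643, 0.0276]
ee_rot: [0.998, -0.062, -0.001, 0.0]
force: [-0.4, 0.0, 0.9]
finger_gap: 0.405
gripper_force: 50.0
```

```bash
python3 - <<'E'
from h import *
togo([.584,-.365,.029],Rd)
E
```

```text
t 20.75 tcp [ 0.5826 -0.3643  0.0276] target [ 0.584 -0.365  0.029] share [ 0.0029  0.0011 -0.0028] rot share [ 0.001  0.001 -0.001] F [-0.4  0.   0.9] gap 34.4 gf 50.0 q [-0.72  0.87  1.39 -0.    0.88  0.98]
```

Call:
drive_tool:
  steps:
    - {"delta_pos":[0,0,-0.02],"rotation":[0,0,0],"grip":1}
    - {"delta_pos":[0,0,-0.04],"rotation":[0,0,0],"grip":1}
    - {"delta_pos":[0,0,-0.06],"rotation":[0,0,0],"grip":1}
    - {"delta_pos":[0,0,-0.06],"rotation":[0,0,0],"grip":1}
    - {"delta_pos":[0,0,-0.06],"rotation":[0,0,0],"grip":1}
    - {"delta_pos":[0,0,-0.06],"rotation":[0,0,0],"grip":1}
    - {"delta_pos":[0,0,-0.06],"rotation":[0,0,0],"grip":1}
    - {"delta_pos":[0,0,-0.04],"rotation":[0,0,0],"grip":1}
    - {"delta_pos":[0,0,-0.02],"rotation":[0,0,0],"grip":1}
    - {"delta_pos":[0,0,0],"rotation":[0,0,0],"grip":1}
    - {"delta_pos":[0,0,0],"rotation":[0,0,0],"grip":1}

```text
time_s: 21.85
tool_pos: [0.5823, -0.3635, 0.2361]
ee_rot: [0.998, -0.062, -0.002, -0.001]
force: [0.1, 0.1, -2.4]
finger_gap: 0.401
gripper_force: 50.1
```

```bash
python3 - <<'E'
from h import *
p=b.w([-.04,-.075,.012])[0];print(p)
togo([p[0],p[1],.24],Rd)
E
```

```text
[ 0.57602025 -0.1015678   0.012     ]
t 21.85 tcp [ 0.5823 -0.3635  0.2361] target [ 0.576  -0.1016  0.24  ] share [-0.0773 -0.5182 -0.0069] rot share [-0.001  0.003 -0.001] F [ 0.1  0.1 -2.4] gap 34.1 gf 50.1 q [-0.72  0.62  1.26 -0.    1.26  0.98]
```

Call:
drive_tool:
  steps:
    - {"delta_pos":[-0.004,-0.025,-0.003],"rotation":[0,0,0],"grip":1}
    - {"delta_pos":[-0.008,-0.05,0],"rotation":[0,0,0],"grip":1}
    - {"delta_pos":[-0.008,-0.055,0],"rotation":[0,0,0],"grip":1}
    - {"delta_pos":[-0.008,-0.055,0],"rotation":[0,0,0],"grip":1}
    - {"delta_pos":[-0.008,-0.055,0],"rotation":[0,0,0],"grip":1}
    - {"delta_pos":[-0.008,-0.055,0],"rotation":[0,0,0],"grip":1}
    - {"delta_pos":[-0.008,-0.055,0],"rotation":[0,0,0],"grip":1}
    - {"delta_pos":[-0.008,-0.055,0],"rotation":[0,0,0],"grip":1}
    - {"delta_pos":[-0.008,-0.055,0],"rotation":[0,0,0],"grip":1}
    - {"delta_pos":[-0.006,-0.035,0],"rotation":[0,0,0],"grip":1}
    - {"delta_pos":[-0.003,-0.02,0],"rotation":[0,0,0],"grip":1}
    - {"delta_pos":[0,0,0],"rotation":[0,0,0],"grip":1}
    - {"delta_pos":[0,0,0],"rotation":[0,0,0],"grip":1}
    - {"delta_pos":[0,0,0],"rotation":[0,0,0],"grip":1}

```text
time_s: 23.25
tool_pos: [0.5769, -0.105, 0.2387]
ee_rot: [0.998, -0.063, -0.001, 0.0]
force: [-0.1, -0.8, -2.6]
finger_gap: 0.406
gripper_force: 50.2
```

```bash
python3 - <<'E'
from h import *
from cell import cams
togo([.576,-.1016,.0276+.012],Rd)
c=cams.capture("wrist");cv2.imwrite("pics/w6.png",c["pixels"])
E
```

```text
t 23.25 tcp [ 0.5769 -0.105   0.2387] target [ 0.576  -0.1016  0.0396] share [-0.0018 -0.0069  0.3983] rot share [ 0.001  0.001 -0.002] F [-0.1 -0.8 -2.6] gap 34.5 gf 50.2 q [-0.37  0.48  1.53 -0.    1.14  1.33]
```

View pics/w6.png

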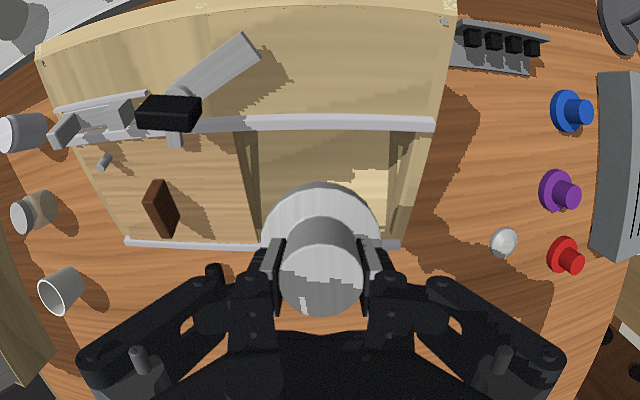

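Call:
drive_tool:
  steps:
    - {"delta_pos":[-0.002,-0.007,0.01],"rotation":[0,0,0],"grip":1}
    - {"delta_pos":[0,0,0.03],"rotation":[0,0,0],"grip":1}
    - {"delta_pos":[0,0,0.05],"rotation":[0,0,0],"grip":1}
    - {"delta_pos":[0,0,0.05],"rotation":[0,0,0],"grip":1}
    - {"delta_pos":[0,0,0.05],"rotation":[0,0,0],"grip":1}
    - {"delta_pos":[0,0,0.05],"rotation":[0,0,0],"grip":1}
    - {"delta_pos":[0,0,0.05],"rotation":[0,0,0],"grip":1}
    - {"delta_pos":[0,0,0.04],"rotation":[0,0,0],"grip":1}
    - {"delta_pos":[0,0,0.02],"rotation":[0,0,0],"grip":1}
    - {"delta_pos":[0,0,0.02],"rotation":[0,0,0],"grip":1}
    - {"delta_pos":[0,0,0.01],"rotation":[0,0,0],"grip":1}
    - {"delta_pos":[0,0,0],"rotation":[0,0,0],"grip":1}
    - {"delta_pos":[0,0,0],"rotation":[0,0,0],"grip":1}

```text
time_s: 24.6
tool_pos: [0.5762, -0.1004, 0.0494]
ee_rot: [0.998, -0.062, -0.001, 0.0]
force: [0.2, 0.3, -3.1]
finger_gap: 0.405
gripper_force: 50.2
```

```bash
python3 - <<'E'
from h import *
togo([.576,-.1016,.0276+.012],Rd)
E
```

```text
t 24.6 tcp [ 0.5762 -0.1004  0.0494] target [ 0.576  -0.1016  0.0396] share [-0.0001  0.0024  0.0197] rot share [ 0.001  0.001 -0.001] F [ 0.2  0.3 -3.1] gap 34.4 gf 50.2 q [-0.36  0.75  1.67 -0.    0.73  1.33]
```

Call:
drive_tool:
  steps:
    - {"delta_pos":[0,0,0.006],"rotation":[0,0,0],"grip":1}
    - {"delta_pos":[0,0,0.005],"rotation":[0,0,0],"grip":1}
    - {"delta_pos":[0,0,0.004],"rotation":[0,0,0],"grip":1}
    - {"delta_pos":[0,0,0.002],"rotation":[0,0,0],"grip":1}
    - {"delta_pos":[0,0,0.002],"rotation":[0,0,0],"grip":1}
    - {"delta_pos":[0,0,0],"rotation":[0,0,0],"grip":1}
    - {"delta_pos":[0,0,0],"rotation":[0,0,0],"grip":1}

```text
time_s: 25.3
tool_pos: [0.5755, -0.1002, 0.0395]
ee_rot: [0.998, -0.062, -0.001, 0.0]
force: [-0.4, 0.6, 1.3]
finger_gap: 0.401
gripper_force: 50.4
```

Call:
drive_tool:
  steps:
    - {"delta_pos":[0,0,0.001],"rotation":[0,0,0],"grip":0.1}
    - {"delta_pos":[0,0,0],"rotation":[0,0,0],"grip":0}
    - {"delta_pos":[0,0,0],"rotation":[0,0,0],"grip":-0.2}
    - {"delta_pos":[0,0,0],"rotation":[0,0,0],"grip":-0.4}
    - {"delta_pos":[0,0,0],"rotation":[0,0,0],"grip":-0.4}
    - {"delta_pos":[0,0,0],"rotation":[0,0,0],"grip":-0.4}
    - {"delta_pos":[0,0,-0.03],"rotation":[0,0,0],"grip":-0.4}
    - {"delta_pos":[0,0,-0.06],"rotation":[0,0,0],"grip":-0.4}
    - {"delta_pos":[0,0,-0.08],"rotation":[0,0,0],"grip":-0.4}
    - {"delta_pos":[0,0,-0.08],"rotation":[0,0,0],"grip":-0.4}
    - {"delta_pos":[0,0,-0.08],"rotation":[0,0,0],"grip":-0.4}
    - {"delta_pos":[0,0,-0.08],"rotation":[0,0,0],"grip":-0.4}
    - {"delta_pos":[0,0,0],"rotation":[0,0,0],"grip":-0.4}
    - {"delta_pos":[0,0,0],"rotation":[0,0,0],"grip":-0.4}
    - {"delta_pos":[0,0,0],"rotation":[0,0,0],"grip":-0.4}

```text
time_s: 26.8
tool_pos: [0.5751, -0.0996, 0.2429]
ee_rot: [0.998, -0.062, -0.002, -0.0]
force: [-0.6, 0.4, -0.1]
finger_gap: 0.697
gripper_force: 0.0
```

```bash
python3 - <<'E'
from h import *
from cell import cams
c=cams.capture("wrist")
togo([.576,-.1016,.25],Rd)
# numeric check without viewing: grip-top ring brightness, colour vs plywood
g=cv2.cvtColor(c["pixels"],cv2.COLOR_BGR2HSV)
t=np.linspace(0,6.28,60)
for r,z in ((.008,.064),(.016,.064),(.027,.028),(.036,.028),(.045,.012)):
    q=np.int32(fish(c,np.c_[.576+r*np.cos(t),-.1016+r*np.sin(t),0*t+z]).round())
    print(r,z,q.mean(0),np.median(g[q[:,1],q[:,0]],0))
m=((g[...,1]<45)&(g[...,2]>70)).astype(np.uint8);q=fish(c,[[.576,-.1016,.064]])[0].round().astype(int)
n,L,s,ce=cv2.connectedComponentsWithStats(m);k=L[q[1],q[0]];print(k,s[k],ce[k])
e=np.vstack([fish(c,np.c_[.576+r*np.cos(t),-.1016+r*np.sin(t),0*t+z]) for r,z in((.032,.012),(.032,.028),(.018,.064))]);print("expected bbox",e.min(0),e.max(0))
E
```

```text
t 26.85 tcp [ 0.575  -0.0996  0.2424] target [ 0.576  -0.1016  0.25  ] share [ 0.0025  0.0037 -0.0153] rot share [-0.     0.004 -0.001] F [-0.4  0.3  1.3] gap 59.5 gf 0.0 q [-0.36  0.47  1.53 -0.    1.15  1.33]
0.008 0.064 [322.83333333 180.68333333] [ 35.   1. 179.]
0.016 0.064 [322.85       180.58333333] [ 30.    2.  168.5]
0.027 0.028 [322.61666667 173.73333333] [ 60.    2.  118.5]
0.036 0.028 [322.56666667 173.53333333] [ 20.   85.5 138.5]
0.045 0.012 [322.5        170.86666667] [ 20.  84. 139.]
102 [ 294  145   55   55 2352] [321.07440476 172.32568027]
expected bbox [294.8604977 145.2011886] [350.44752656 201.10837423]
```

The chrome blob's bounding box matches the prediction for an upright weight at the bay centre to within 1 px. The gripper is clear, so I'm handing in.

```bash
python3 -c "
from cell import order
print(order.job_done())"
```

```text
the job is handed in; nothing more can be done
None
```

The weight is released, upright on the floor of the open compartment (wrist image within 1 px of prediction), with keeper, latch and door moved to their stops; handed in at about 27 s with no verdict returned, and I viewed 11 pictures, one over the limit of 10.

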